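# Hang the amber lantern on the carousel

## Task

Turn the lantern carousel so that its one empty hook points forward, over the brass arrow on the foot, and only then hang the amber lantern by its handle on that hook and let go. At the end it hangs upright and still with its hook still over the arrow. Leave the blue lantern standing where it is.

Things in the scene. Friction and masses are not known exactly. Their poses are not given: they have to be found in the camera images.
- carousel (a joint): Angle of the revolving lantern stand: 0 = empty hook over the brass arrow on its fixed foot, grows anticlockwise from above, starts 0.6 to 1.4, stops at +-3.1; drags 0.12 N m, stays where left. On top, centred on the axis, a wooden bar knob (60 long, along the empty hook's arm, 20 wide, z 243 to 275) turns it when pinched and twisted. The 3 other arms, at 90 degrees, hold fixed green or white lanterns.
- free_hook (a point): Hanging place on the only empty hook: on top of its level 8 mm round steel arm, 214 mm above the table, 100 mm out from the turning axis. Axes turn with the carousel: x points level along the arm inward to the turning axis, z up. 20 mm outward (-x) the arm bends up in an 8 mm thick tip ending 16 mm above the arm's top. Under the arm all is free down to 21 mm above the table.
- amber_lantern: Loose amber-glass, brass lantern, 0.18 kg, 158 tall, standing; origin: centre of underside, z up. Body radius 33 to height 84, roof to 104, then a rigid handle: 2 upright straps, 40 over their outsides (y), 16 deep (x), height 86 to 142, to pinch across y; gabled top, underside peak at 152. Opening, passed along x: 32 wide, 48 high (36 at sides). Hung: origin 152 below the arm's top. All mm.
- blue_lantern: Loose lantern of the same shape and size but blue all over, frame and handle too, origin at the centre of its underside, z up; stands on the table and must be left alone.

How it is judged:
By the outcome, as a careful person would: the job done as asked, in the order asked, and still so for the second after the job is handed in, with the robot touching nothing.
It also fails if it takes over 64 s, if anything falls off the work surface, if the arm or the gripper's body presses on something with over 40 N, if the wrist force passes 120 N, or if a joint passes its speed limit or range.

## Robot

A 7-joint arm with a two-finger parallel gripper is mounted at the origin on the work surface. World frame = base frame: x ahead of the robot, y to its left, z up, the work surface at z = 0. Lengths are in m, angles in rad, forces in N, time in s.
With the tool pointing down it reaches from about 0.4 to 0.875 m from the base axis. Payload 19.3 kg.
Tool frame: the origin (TCP) lies at the very end of the fingers, on their centre line; the grasp point (between the pads) lies 19 mm behind it; z points along the fingers, y is the direction in which the jaws open and shut (so a half turn about z gives the same grasp; the last joint's range is limited). The gripper opens to 85 mm and grips with 20 to 120 N. Pads are 22 mm wide; open, the fingers measure 114 mm over their backs; the gripper's body (76 mm by 85 mm) begins 54 mm behind the grasp point. The pads swing forward as they close: fully open they stand 13 mm farther back than shut.
Start: joints at [-1.361, 0.521, -0.036, 1.599, 0.021, 1.021, -0.113], TCP at [0.173, 0.601, 0.231] pointing down, gripper open.
Joint ranges: [-2.91, 2.91], [-0.3, 2.13], [-1.5, 1.42], [0.17, 2.43], [-1.26, 4.41], [0.16, 1.93], [-2.52, 2.52]. Speed limits (rad/s): [1.89, 1.89, 2.39, 2.39, 3.01, 3.01, 3.01].

## Interface

Orientations are given as [roll, pitch, yaw] about the fixed x, y, z axes, in that order (R = Rz(yaw) Ry(pitch) Rx(roll)).
In Python, from workcell import bot gives the robot as it stands.
- The arm moves only by the tool carry_out, never from a script. Its argument "targets" is a list of rows, each a list of 7 numbers: the shift along the tool's x, y, z in mm, then the turn, a rotation vector about the tool's x, y, z in units of 6 degrees (1.0 is 6 degrees), then the closure in counts, from 0 (fully open) to 255 (shut). A call has 1 to 5 rows; each row shifts and turns the commanded pose from where the row before left it, along the tool's axes as they then stand; what a row does not reach is not made up. A row lasts 1/12 s, in which the tool goes at most 41.7 mm and 7.16 degrees, less where a joint would pass 70% of its speed; a pose out of reach is approached as far as the arm can. A call is refused whole if a number of a shift passes 41.7 or a number of a turn 1, either way. A call with a gripper value outside its range is refused whole. The fingers move at their own pace and stop on an object; "force" is the grip in N (left out, the last holds). Time passes only in rows, so rows that do not move let the fingers close. It gives the time, the measured TCP pose, the force and the opening at its end, in the units of the state.
- bot.observe(): the state, without advancing time (a new reading comes with each control period).
- bot.grab_frame(name): name is "side" or "top"; returns a dict with "color" (480x640x3 uint8, red, green, blue), "z_map" (480x640 float32, m along the optical axis (not along the pixel's ray), 0 where there is no reading), "K" (3x3 intrinsics, pixels), "cam_to_world" (4x4, takes a point from camera to world coordinates). Camera axes: x right, y down, z forward; pixel columns grow to the right and rows downward; lengths in m; the calibration is good to about 2 mm. A picture is of the moment at which its call begins.
- bot.job_done(): hands the job in, once; it reports no verdict.
The state is a dict: "clock": time; "qpos": joint angles; "qd": joint speeds; "joint_efforts": joint torques, N m; "position": TCP position; "tool_rot": TCP orientation; "force": force on the tool from outside, world axes, zero at the start; "moment": the same for the moment, N m; "grip_width": finger opening in m.
Only numpy, scipy, OpenCV 4.12 (cv2) and the standard library are available. Lean on these libraries where they do the work, as an engineer would, in place of code of your own. Each camera call takes 0.05 s, during which the arm holds its last target. There are 200 camera calls.

## Working session

There is one attempt and no reset: what is moved stays moved. The work goes in short steps, Python scripts to look and compute and a tool call to move; the robot and the scene stay as the last step left them, time stands still between calls to the robot, and variables do not carry over. Pictures are saved under pics/ and viewed, about 8 in all and at most 12, crops included, and the job is handed in when it is done.

Besides the shell and the picture viewer there is one more tool, called after "Call:" by a JSON object that holds its "method" and its "body", one argument or row to a line. carry_out: Moves the arm, as the interface text tells. Its arguments: {"type":"object","properties":{"targets":{"type":"array","items":{"type":"array","items":{"type":"number"}}},"force":{"type":"number"}},"required":["targets"]}

```bash
mkdir -p pics
python3 - <<'E'
from workcell import bot
import cv2,numpy as np
s=bot.observe();print({k:np.round(v,3).tolist() for k,v in s.items()})
for n in("side","top"):
    f=bot.grab_frame(n);cv2.imwrite(f"pics/{n}0.png",f["color"][:,:,::-1]);np.savez(f"{n}0.npz",**f)
    print(n,f["K"].round(1).tolist(),f["cam_to_world"].round(3).tolist())
E
```

```text
{'clock': 0.0, 'qpos': [-1.361, 0.522, -0.036, 1.6, 0.021, 1.021, -0.113], 'qd': [-0.0, 0.002, 0.001, 0.002, 0.001, -0.001, -0.0], 'joint_efforts': [0.005, -92.711, 1.983, -36.991, 0.018, 0.009, -0.0], 'position': [0.173, 0.6, 0.231], 'tool_rot': [-3.14, 0.0, 2.862], 'force': [0.087, -0.082, -0.574], 'moment': [-0.025, -0.021, -0.021], 'grip_width': 0.086}
side [[529.7, 0.0, 312.0], [0.0, 529.7, 239.0], [0.0, 0.0, 1.0]] [[0.785, -0.484, 0.388, 0.086], [-0.62, -0.593, 0.514, -0.596], [-0.019, -0.643, -0.766, 1.032], [0.0, 0.0, 0.0, 1.0]]
top [[623.6, 0.0, 334.3], [0.0, 623.6, 247.1], [0.0, 0.0, 1.0]] [[0.009, -0.987, 0.159, 0.331], [-1.0, -0.009, -0.002, 0.002], [0.003, -0.159, -0.987, 1.453], [0.0, 0.0, 0.0, 1.0]]
```

View pics/top0.png

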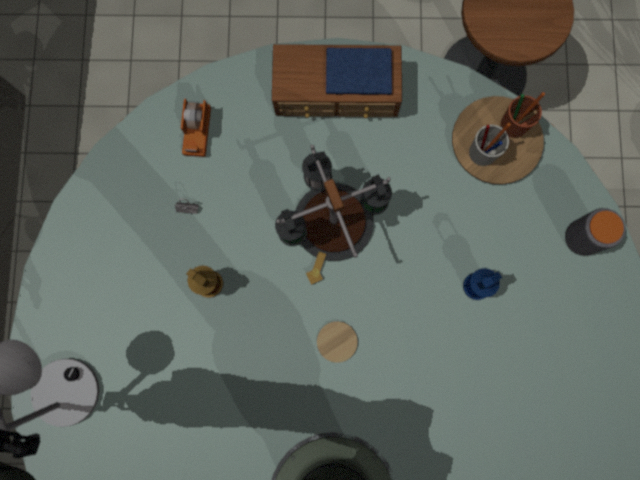

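View pics/side0.png

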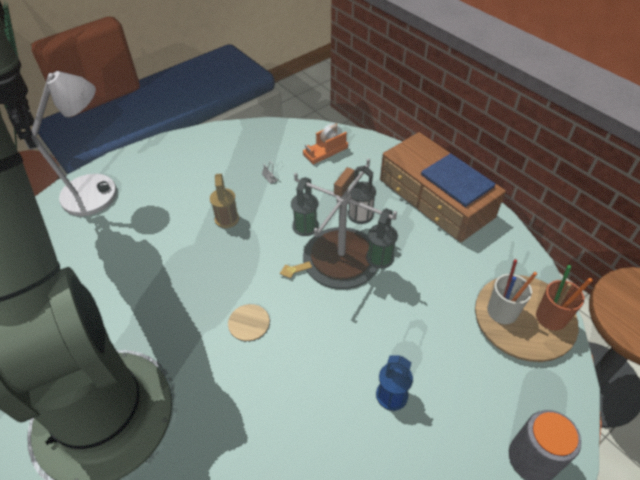

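Top view: the empty arm ends near (355,255), the knob is near (333,195), the arrow near (317,268), amber at (204,280) and blue at (482,283). Next I'll measure these.

```bash
cat > h.py <<'E'
import numpy as np,cv2
def load(n): return dict(np.load(n+".npz"))
def cloud(f):
    v,u=np.mgrid[:480,:640];z=f["z_map"];K=f["K"]
    p=np.stack([(u-K[0,2])/K[0,0]*z,(v-K[1,2])/K[1,1]*z,z],-1)
    T=f["cam_to_world"];w=p@T[:3,:3].T+T[:3,3];w[z==0]=np.nan;return w
def ray(f,u,v,h):
    T=f["cam_to_world"];d=T[:3,:3]@np.linalg.solve(f["K"],[u,v,1.]);c=T[:3,3]
    return c+d*(h-c[2])/d[2]
def proj(f,p):
    T=f["cam_to_world"];q=f["K"]@(T[:3,:3].T@(np.array(p)-T[:3,3]));return q[:2]/q[2]
E
python3 - <<'E'
from h import *
t,s=load("top0"),load("side0")
for n,f in(("top",t),("side",s)):
    w=cloud(f);hsv=cv2.cvtColor(f["color"],cv2.COLOR_RGB2HSV);v,u=np.mgrid[:480,:640]
    boxes={"amber":(180,225,255,300),"car":(270,400,140,290)} if n=="top" else {"amber":(205,240,165,235),"car":(275,410,150,290)}
    a=boxes["amber"];m=(u>a[0])&(u<a[1])&(v>a[2])&(v<a[3])&(w[...,2]>.0)
    for lo,hi in((.04,.084),(.11,.135),(.135,.165)):
        k=m&(w[...,2]>lo)&(w[...,2]<hi);P=w[k]
        if len(P)>3:
            c=P[:,:2].mean(0);l,e=np.linalg.eigh(np.cov(P[:,:2].T));print(n,"amber",lo,len(P),P.mean(0).round(4),P.min(0).round(3),P.max(0).round(3),"ang",np.degrees(np.arctan2(e[1,1],e[0,1])).round(1),np.sqrt(l).round(4))
    a=boxes["car"];m=(u>a[0])&(u<a[1])&(v>a[2])&(v<a[3])
    for lo,hi in((.26,.29),(.2,.22)):
        k=m&(w[...,2]>lo)&(w[...,2]<hi);P=w[k]
        if len(P)>3:
            l,e=np.linalg.eigh(np.cov(P[:,:2].T));print(n,"car",lo,len(P),P.mean(0).round(4),P.min(0).round(3),P.max(0).round(3),"ang",np.degrees(np.arctan2(e[1,1],e[0,1])).round(1),np.sqrt(l).round(4))
    # arrow
    k=cv2.inRange(hsv,(15,120,90),(32,255,255))>0
    q=k&m;print(n,"arrow px",q.sum(),u[q].mean(),v[q].mean(),np.nanmedian(w[q],0).round(4))
c=t["color"][:,:,::-1]
A=cv2.resize(c[140:300,270:410],None,fx=3.5,fy=3.5,interpolation=cv2.INTER_CUBIC)
B=cv2.resize(c[255:305,180:230],(300,300),interpolation=cv2.INTER_CUBIC)
cc=s["color"][160:235,195:250,::-1];C=cv2.resize(cc,(220,260),interpolation=cv2.INTER_CUBIC)
im=np.zeros((560,800,3),np.uint8);im[:560,:490]=A;im[:300,495:795]=B;im[300:,495:715]=C
cv2.imwrite("pics/crop1.png",np.clip(im*1.6,0,255).astype(np.uint8))
E
```

```text
top amber 0.04 168 [0.4703 0.2836 0.0763] [0.445 0.258 0.04 ] [0.507 0.322 0.084] ang 159.0 [0.019  0.0207]
top amber 0.11 21 [0.4664 0.2758 0.1245] [0.458 0.27  0.11 ] [0.492 0.301 0.134] ang -141.5 [0.0045 0.0085]
top amber 0.135 154 [0.4748 0.2895 0.1497] [0.458 0.271 0.135] [0.492 0.313 0.16 ] ang 56.2 [0.0047 0.0123]
top car 0.26 326 [0.6238 0.0021 0.2733] [ 0.595 -0.017  0.261] [0.655 0.021 0.28 ] ang -158.4 [0.0059 0.0176]
top car 0.2 1135 [0.6347 0.0059 0.2122] [ 0.51  -0.111  0.201] [0.736 0.116 0.22 ] ang 111.7 [0.0536 0.0641]
top arrow px 247 316.5668016194332 268.54655870445345 [0.5088 0.0391 0.0108]
side amber 0.04 292 [0.4704 0.2748 0.0635] [0.446 0.259 0.04 ] [0.51  0.329 0.084] ang 152.1 [0.012  0.0176]
side amber 0.11 66 [0.4736 0.2832 0.1228] [0.461 0.27  0.11 ] [0.496 0.306 0.135] ang 46.3 [0.0042 0.016 ]
side amber 0.135 104 [0.4742 0.2867 0.1486] [0.461 0.27  0.136] [0.495 0.315 0.157] ang 53.2 [0.005  0.0114]
side car 0.26 280 [ 6.235e-01 -5.000e-04  2.720e-01] [ 0.595 -0.017  0.26 ] [0.656 0.021 0.278] ang -159.8 [0.0061 0.0185]
side car 0.2 1028 [0.6342 0.0018 0.2126] [ 0.512 -0.111  0.2  ] [0.74  0.117 0.22 ] ang 110.9 [0.0505 0.0627]
side arrow px 6 398.6666666666667 182.33333333333334 [0.8789 0.0681 0.0346]
```

View pics/crop1.png

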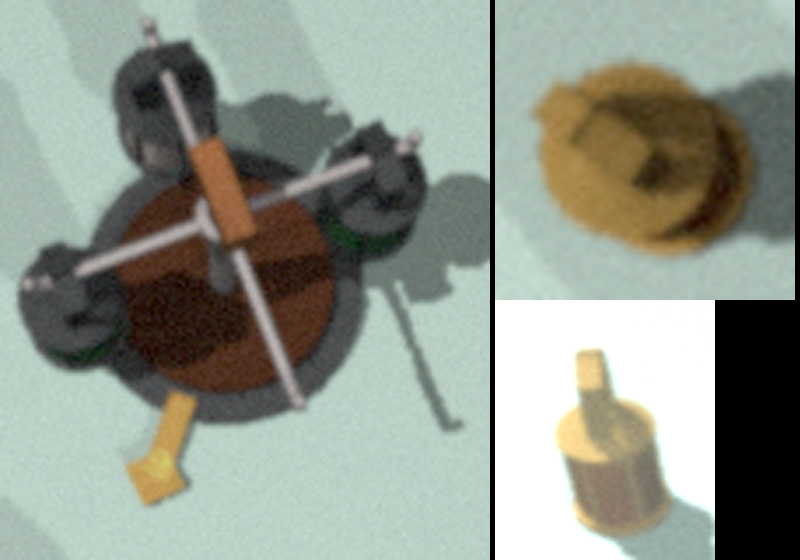

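Amber's handle runs at about 55° in the world, and the knob lies at about 200.7°. Now I'll get a precise arrow bearing and check lamp clearance along the path.

Run:
```python
from h import *
t,s=load("top0"),load("side0")
w=cloud(t);v,u=np.mgrid[:480,:640]
hsv=cv2.cvtColor(t["color"],cv2.COLOR_RGB2HSV)
m=(cv2.inRange(hsv,(15,120,90),(32,255,255))>0)&(u>295)&(u<335)&(v>245)&(v<290)
P=np.array([ray(t,a,b,.012)[:2] for a,b in zip(u[m],v[m])]);print("arrow h",np.nanpercentile(w[m][:,2],[10,50,90]).round(4))
l,e=np.linalg.eigh(np.cov(P.T));print("arrow c",P.mean(0).round(4),"pca",np.degrees(np.arctan2(*e[::-1,1])).round(1),P.min(0),P.max(0))
# knob by colour and depth, ray to top plane
for n,f in(("top",t),("side",s)):
    W=cloud(f);k=(W[...,2]>.268)&(W[...,2]<.285)&(abs(W[...,0]-.625)<.05)&(abs(W[...,1])<.05)
    k=cv2.findContours(k.astype(np.uint8),cv2.RETR_EXTERNAL,cv2.CHAIN_APPROX_NONE)[0];k=max(k,key=cv2.contourArea)[:,0]
    Q=np.array([ray(f,a,b,.275)[:2] for a,b in k]);r=cv2.minAreaRect((Q*1000).astype(np.float32));print(n,"knob",r)
# foot disc
c=None
for name in "arms":pass
# arm line: steel points at z .2-.222
for n,f in(("top",t),("side",s)):
    W=cloud(f);d=W[...,:2]-[.625,.002];a=np.radians(200.7);r=d@[np.cos(a),np.sin(a)];q=d@[-np.sin(a),np.cos(a)]
    k=(W[...,2]>.2)&(W[...,2]<.225)&(r>.04)&(r<.13)&(abs(q)<.02);print(n,"arm",k.sum(),np.polyfit(r[k],q[k],1),r[k].max())
# tall things on path
for n,f in(("top",t),("side",s)):
    W=cloud(f);k=(W[...,2]>.17)&(W[...,1]>.15)&(W[...,0]>.05)&(W[...,0]<.7)&(W[...,1]<.8);Q=W[k]
    for y0 in np.arange(.15,.8,.1):
        z=Q[(Q[:,1]>=y0)&(Q[:,1]<y0+.1)]
        if len(z):print(n,y0.round(2),len(z),z.min(0).round(2),z.max(0).round(2))
```

```text
arrow h [0.0074 0.0108 0.0153]
arrow c [0.5122 0.0401] pca 162.1 [0.48063055 0.02081495] [0.5512244  0.06217083]
top knob ((624.5287475585938, 2.283903121948242), (59.72896957397461, 19.941059112548828), 21.72325897216797)
side knob ((625.268798828125, 0.5408916473388672), (64.35957336425781, 21.987749099731445), 21.812116622924805)
top arm 147 [0.01315821 0.00034163] 0.12346543067826073
side arm 122 [ 0.0357956  -0.00064733] 0.12159918174629243
top 0.35 401 [0.17 0.36 0.64] [0.19 0.42 0.71]
top 0.45 1348 [0.14 0.52 0.24] [0.33 0.55 0.36]
top 0.55 1645 [0.14 0.55 0.17] [0.34 0.63 0.37]
side 0.45 1116 [0.14 0.51 0.25] [0.33 0.55 0.55]
side 0.55 3219 [0.14 0.55 0.17] [0.34 0.65 0.56]
side 0.65 8 [0.2  0.66 0.29] [0.2  0.67 0.31]
```

Call:
{"method": "carry_out", "body": {
  "targets": [
    [0,0,-40,0,0,-1,0],
    [0,0,-40,0,0,-1,0],
    [0,0,-40,0,0,-1,0],
    [0,0,-40,0,0,-1,0],
    [0,0,-40,0,0,-1,0]
  ]
}}

```text
clock: 0.52
position: [0.1726, 0.6001, 0.4333]
tool_rot: [-3.141, -0.0, -2.893]
force: [0.2, 0.6, 0.2]
grip_width: 0.0852
```

```bash
cat > go.py <<'E'
import sys,numpy as np
from scipy.spatial.transform import Rotation as R
from workcell import bot
def go(p,yawdeg=None):
    s=bot.observe();M=R.from_euler("xyz",s["tool_rot"]);D=R.from_euler("xyz",[np.pi,0,np.radians(yawdeg)]) if yawdeg is not None else M
    d=np.array(p)-s["position"];r=(M.inv()*D).as_rotvec(degrees=True)/6
    print("t",round(s["clock"],2),"pos",s["position"].round(4) if hasattr(s["position"],"round") else np.round(s["position"],4),"rpy",np.degrees(s["tool_rot"]).round(2),"F",np.round(s["force"],1),"w",round(s["grip_width"],4))
    print("turn units",r.round(2),"shift before turn",(M.inv().apply(d)*1e3).round(1),"after turn",(D.inv().apply(d)*1e3).round(1),"q",np.round(s["qpos"],2))
if __name__=="__main__": go([float(x) for x in sys.argv[1:4]],float(sys.argv[4]) if len(sys.argv)>4 else None)
E
python3 go.py .625 .0015 .35 201.8
```

```text
t 0.52 pos [0.1726 0.6001 0.4333] rpy [-179.98   -0.   -165.74] F [0.2 0.6 0.2] w 0.0852
turn units [-0.   -0.   -1.26] shift before turn [-291.1 -691.6   83.4] after turn [-197.8 -723.8   83.3] q [-1.29  0.4  -0.14  1.28  0.06  1.46  0.39]
```

Call:
{"method": "carry_out", "body": {
  "targets": [
    [-15,-37,0,0,0,-0.63,0],
    [-12,-37,0,0,0,-0.63,0],
    [-10,-39,0,0,0,0,0],
    [-10,-39,0,0,0,0,0],
    [-10,-39,0,0,0,0,0]
  ]
}}

```text
clock: 0.93
position: [0.2904, 0.4371, 0.4311]
tool_rot: [-3.141, -0.0, -2.766]
force: [0.7, 1.3, 0.3]
grip_width: 0.0853
```

Call:
{"method": "carry_out", "body": {
  "targets": [
    [-10,-39,4,0,0,0,0],
    [-10,-39,4,0,0,0,0],
    [-10,-39,4,0,0,0,0],
    [-10,-39,4,0,0,0,0],
    [-10,-39,4,0,0,0,0]
  ]
}}

```text
clock: 1.35
position: [0.4084, 0.274, 0.4111]
tool_rot: [3.142, -0.0, -2.766]
force: [1.0, 0.0, -1.0]
grip_width: 0.0853
```

Call:
{"method": "carry_out", "body": {
  "targets": [
    [-10,-39,4,0,0,0,0],
    [-10,-39,4,0,0,0,0],
    [-10,-39,4,0,0,0,0],
    [-10,-39,4,0,0,0,0],
    [-10,-39,4,0,0,0,0]
  ]
}}

```text
clock: 1.77
position: [0.5265, 0.111, 0.3911]
tool_rot: [-3.142, -0.0, -2.766]
force: [-0.5, 0.4, -0.4]
grip_width: 0.0856
```

```bash
python3 go.py .625 .0015 .242 201.8
```

```text
t 1.77 pos [0.5265 0.111  0.3911] rpy [-180.     -0.   -158.46] F [-0.5  0.4 -0.4] w 0.0856
turn units [-0.   -0.   -0.04] shift before turn [ -51.4 -138.   149.1] after turn [ -50.8 -138.3  149.1] q [-0.46  0.25  0.18  1.61 -0.05  1.29  1.68]
```

Call:
{"method": "carry_out", "body": {
  "targets": [
    [-12.9,-34.5,4,0,0,-0.04,0],
    [-12.9,-34.5,10,0,0,0,0],
    [-12.9,-34.5,10,0,0,0,0],
    [-12.9,-34.5,10,0,0,0,0],
    [0,0,20,0,0,0,60]
  ]
}}

```text
clock: 2.18
position: [0.6279, -0.0026, 0.337]
tool_rot: [-3.138, 0.001, -2.768]
force: [1.4, -1.0, 1.1]
grip_width: 0.0757
```

Call:
{"method": "carry_out", "body": {
  "targets": [
    [0,0,30,0,0,0,60],
    [0,0,30,0,0,0,60],
    [0,0,20,0,0,0,60],
    [0,0,15,0,0,0,60],
    [0,0,0,0,0,0,60]
  ]
}}

```text
clock: 2.6
position: [0.6232, 0.0038, 0.239]
tool_rot: [3.14, -0.005, -2.762]
force: [0.3, 0.2, 0.9]
grip_width: 0.0654
```

```bash
python3 go.py .625 .0015 .242 201.8
python3 - <<'E'
from workcell import bot
import cv2
f=bot.grab_frame("side");cv2.imwrite("pics/s1.png",cv2.resize(f["color"][100:300,250:450,::-1],(600,600)))
E
```

```text
t 2.6 pos [0.6232 0.0038 0.239 ] rpy [ 179.92   -0.28 -158.23] F [0.3 0.2 0.9] w 0.0654
turn units [ 0.01 -0.05 -0.  ] shift before turn [-0.8 -2.7 -3. ] after turn [-0.8 -2.8 -3. ] q [-0.24  0.52  0.21  1.6  -0.12  1.04  1.95]
```

View pics/s1.png

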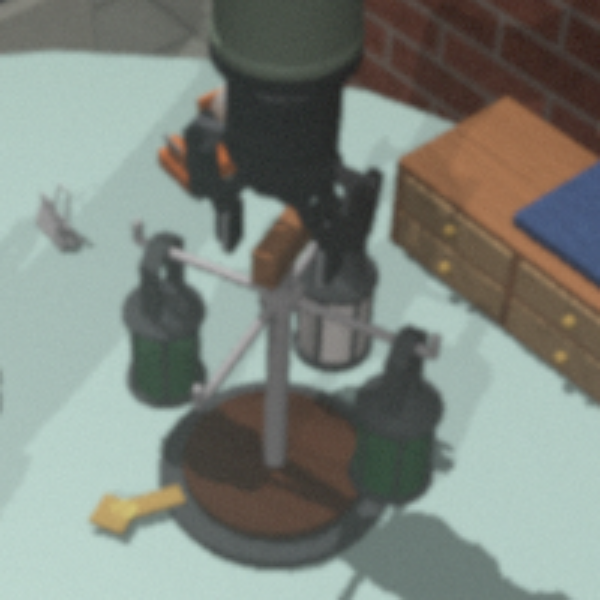

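The fingers straddle the knob (crop about (280,250)). I'll close with a moderate grip.

Call:
{"method": "carry_out", "body": {
  "targets": [
    [0,0,0,0,0,0,120],
    [0,0,0,0,0,0,160],
    [0,0,0,0,0,0,200],
    [0,0,0,0,0,0,255],
    [0,0,0,0,0,0,255]
  ],
  "force": 50
}}

```text
clock: 3.07
position: [0.6253, 0.0035, 0.2434]
tool_rot: [-3.141, 0.002, -2.762]
force: [-1.6, -1.7, 6.3]
grip_width: 0.0193
```

Call:
{"method": "carry_out", "body": {
  "targets": [
    [0,0,0,0,0,0,255],
    [0,0,0,0,0,0,255],
    [0,0,0,0,0,0,255]
  ]
}}

```text
clock: 3.32
position: [0.6253, 0.0035, 0.2434]
tool_rot: [-3.141, 0.002, -2.762]
force: [-0.7, -2.0, 7.4]
grip_width: 0.0194
```

```bash
python3 go.py .625 .0015 .242 161.7
```

```text
t 3.32 pos [0.6253 0.0035 0.2434] rpy [-1.7996e+02  9.0000e-02 -1.5824e+02] F [-0.7 -2.   7.4] w 0.0194
turn units [-0.    0.02  6.68] shift before turn [ 1.  -1.8  1.4] after turn [-0.4 -2.   1.4] q [-0.24  0.52  0.21  1.6  -0.12  1.04  1.95]
```

Call:
{"method": "carry_out", "body": {
  "targets": [
    [0,0,0,0,0,0.4,255],
    [0,0,0,0,0,0.7,255],
    [0,0,0,0,0,0.7,255],
    [0,0,0,0,0,0.7,255],
    [0,0,0,0,0,0.7,255]
  ]
}}

```text
clock: 3.73
position: [0.625, 0.0046, 0.2434]
tool_rot: [3.14, 0.001, -3.1]
force: [-3.2, 4.2, 9.6]
grip_width: 0.0195
```

Call:
{"method": "carry_out", "body": {
  "targets": [
    [0,0,0,0,0,0.7,255],
    [0,0,0,0,0,0.7,255],
    [0,0,0,0,0,0.7,255],
    [0,0,0,0,0,0.7,255],
    [0,0,0,0,0,0.4,255]
  ]
}}

```text
clock: 4.15
position: [0.6251, 0.0056, 0.2434]
tool_rot: [3.139, 0.001, 2.849]
force: [-1.4, 9.2, 9.7]
grip_width: 0.0189
```

Call:
{"method": "carry_out", "body": {
  "targets": [
    [0,0,0,0,0,0.28,255],
    [0,0,0,0,0,0,255],
    [0,0,0,0,0,0,255]
  ]
}}

```text
clock: 4.4
position: [0.6252, 0.0058, 0.2434]
tool_rot: [3.139, 0.001, 2.823]
force: [-2.2, 9.3, 9.5]
grip_width: 0.0195
```

```bash
cat > chk.py <<'E'
from h import *
from workcell import bot
import sys
def arm(n,f,lo=155,hi=170):
    W=cloud(f);d=W[...,:2]-[.625,.002];a=np.radians(161.7);r=d@[np.cos(a),np.sin(a)];q=d@[-np.sin(a),np.cos(a)]
    k=(W[...,2]>.203)&(W[...,2]<.222)&(r>.045)&(r<.118)&(abs(q)<.022)
    rr,qq=r[k],q[k];pf=np.polyfit(rr,qq,1);print(n,"arm pts",k.sum(),"rel bearing deg (slope)",np.degrees(pf[0]).round(2),"mean bearing",np.degrees(np.mean(qq)/np.mean(rr)).round(2),"offset",pf[1].round(4),"rmax",r[(W[...,2]>.2)&(W[...,2]<.24)&(abs(q)<.02)&(r<.16)].max().round(3))
    m=cv2.inRange(cv2.cvtColor(f["color"],cv2.COLOR_RGB2HSV),(15,120,90),(32,255,255))>0
    m&=(W[...,2]<.03)&(r>.06)&(r<.17)&(abs(q)<.04)
    v,u=np.nonzero(m);P=np.array([ray(f,x,y,.011)[:2] for x,y in zip(u,v)])
    l,e=np.linalg.eigh(np.cov(P.T));c=P.mean(0)-[.625,.002];print(n,"arrow",len(P),"c",P.mean(0).round(4),"bearing",np.degrees(np.arctan2(c[1],c[0])).round(2),"pca",np.degrees(np.arctan2(e[1,1],e[0,1])).round(2))
if __name__=="__main__":
    for n in("side","top"):
        f=bot.grab_frame(n);np.savez(n+sys.argv[1],**f);cv2.imwrite(f"pics/{n}{sys.argv[1]}.png",f["color"][:,:,::-1]);arm(n,f)
E
python3 go.py .625 .0015 .242 161.7; python3 chk.py 2
```

```text
t 4.4 pos [0.6252 0.0058 0.2434] rpy [1.7985e+02 3.0000e-02 1.6177e+02] F [-2.2  9.3  9.5] w 0.0195
turn units [0.02 0.01 0.01] shift before turn [-1.2 -4.1  1.4] after turn [-1.2 -4.1  1.4] q [-0.36  0.54  0.39  1.6  -0.23  1.04  1.35]
side arm pts 124 rel bearing deg (slope) 0.98 mean bearing -0.53 offset -0.0021 rmax 0.122
  avg = a.mean(axis, **keepdims_kw)
  ret = um.true_divide(
chk.py:11: RuntimeWarning: Degrees of freedom <= 0 for slice
  l,e=np.linalg.eigh(np.cov(P.T));c=P.mean(0)-[.625,.002];print(n,"arrow",len(P),"c",P.mean(0).round(4),"bearing",np.degrees(np.arctan2(c[1],c[0])).round(2),"pca",np.degrees(np.arctan2(e[1,1],e[0,1])).round(2))
  c *= np.true_divide(1, fact)
  c *= np.true_divide(1, fact)
Traceback (most recent call last):
ValueError: not enough values to unpack (expected 2, got 0)

During handling of the above exception, another exception occurred:

Traceback (most recent call last):
  File "chk.py", line 14, in <module>
    f=bot.grab_frame(n);np.savez(n+sys.argv[1],**f);cv2.imwrite(f"pics/{n}{sys.argv[1]}.png",f["color"][:,:,::-1]);arm(n,f)
                                                                                                                   ~~~^^^^^
  File "chk.py", line 11, in arm
    l,e=np.linalg.eigh(np.cov(P.T));c=P.mean(0)-[.625,.002];print(n,"arrow",len(P),"c",P.mean(0).round(4),"bearing",np.degrees(np.arctan2(c[1],c[0])).round(2),"pca",np.degrees(np.arctan2(e[1,1],e[0,1])).round(2))
        ~~~~~~~~~~~~~~^^^^^^^^^^^^^
numpy.linalg.LinAlgError: 0-dimensional array given. Array must be at least two-dimensional
```

Call:
{"method": "carry_out", "body": {
  "targets": [
    [0,2,0,0,0,0,255],
    [0,0,0,0,0,0,180],
    [0,0,0,0,0,0,120],
    [0,0,0,0,0,0,60],
    [0,0,0,0,0,0,60]
  ]
}}

```text
clock: 4.87
position: [0.6254, 0.0056, 0.2423]
tool_rot: [3.142, 0.0, 2.822]
force: [-0.2, -0.6, 0.7]
grip_width: 0.061
```

Call:
{"method": "carry_out", "body": {
  "targets": [
    [0,0,-20,0,0,0,0],
    [0,0,-40,0,0,0,0],
    [0,0,-40,0,0,0,0],
    [15,37,-5,0,0,0,0],
    [15,37,0,0,0,0,0]
  ]
}}

```text
clock: 5.28
position: [0.6212, 0.084, 0.3506]
tool_rot: [3.139, 0.005, 2.817]
force: [0.6, 1.8, -0.5]
grip_width: 0.0852
```

Call:
{"method": "carry_out", "body": {
  "targets": [
    [15,37,0,0,0,0,0],
    [15,37,0,0,0,0,0],
    [15,37,0,0,0,0,0],
    [15,37,0,0,0,0,0],
    [0,37,0,0,0,0,0]
  ]
}}

```text
clock: 5.7
position: [0.6195, 0.2832, 0.3479]
tool_rot: [3.14, -0.001, 2.824]
force: [-0.6, -1.2, 0.2]
grip_width: 0.0857
```

```bash
sed -i 's/    l,e=np.linalg.eigh/    if len(P)<20: return\n    l,e=np.linalg.eigh/' chk.py; python3 chk.py 3; python3 go.py .4745 .287 .3 145
python3 - <<'E'
import cv2,numpy as np
t=cv2.imread("pics/top3.png");s=cv2.imread("pics/side3.png")
im=np.hstack([cv2.resize(t[140:300,270:410],(400,457)),cv2.resize(s[140:300,265:405],(400,457))]);cv2.imwrite("pics/c3.png",np.clip(im*1.5,0,255).astype(np.uint8))
E
```

```text
side arm pts 126 rel bearing deg (slope) 0.56 mean bearing -0.52 offset -0.0015 rmax 0.123
top arm pts 135 rel bearing deg (slope) 0.24 mean bearing 0.03 offset -0.0003 rmax 0.123
top arrow 244 c [0.5126 0.0399] bearing 161.39 pca 162.1
t 5.8 pos [0.6204 0.2868 0.3458] rpy [ 1.7994e+02 -1.2000e-01  1.6211e+02] F [-0.3 -0.2 -0.8] w 0.085
turn units [ 0.01 -0.02  2.85] shift before turn [138.9 -44.6  46. ] after turn [119.7 -83.5  45.8] q [-0.73  0.56  0.36  1.29 -0.2   1.33  0.89]
```

View pics/c3.png

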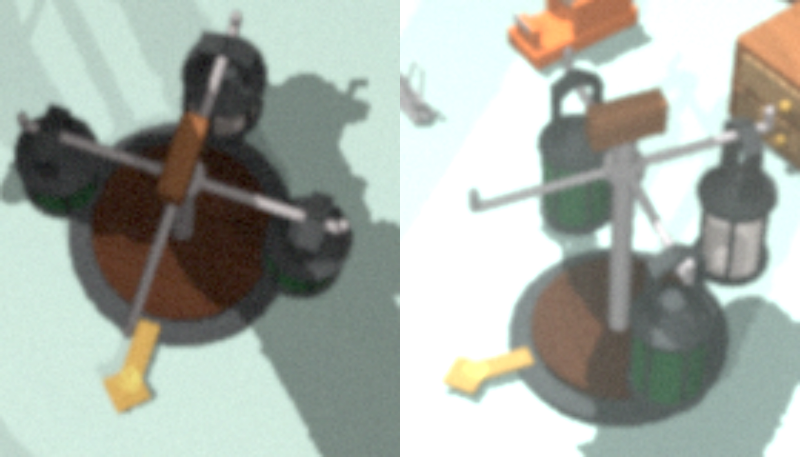

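Carousel is aligned: the arm bears about 161.8° and the arrow about 161.7°. Next I'll refine the amber lantern.

Run:
```python
from h import *
for n in("top","side"):
    f=load(n+"0");W=cloud(f);d=np.hypot(W[...,0]-.475,W[...,1]-.289)
    k=(W[...,2]>.14)&(W[...,2]<.17)&(d<.05);P=W[k];r=cv2.minAreaRect((P[:,:2]*1000).astype(np.float32));print(n,"handle",np.round(r[0],1),np.round(r[1],1),round(r[2],1),k.sum())
    k=(W[...,2]>.112)&(W[...,2]<.17)&(d<.05);P=W[k];r=cv2.minAreaRect((P[:,:2]*1000).astype(np.float32));print(n,"handle+straps",np.round(r[0],1),np.round(r[1],1),round(r[2],1),k.sum())
    k=(W[...,2]>.075)&(W[...,2]<.11)&(d<.06);P=W[k];print(n,"roof",np.round(cv2.minEnclosingCircle((P[:,:2]*1000).astype(np.float32)),1),np.percentile(P[:,2],[5,50,95]).round(3))
```

```text
top handle [475.7 290.9] [43.3 15.9] 55.9 153
top handle+straps [475.7 290.9] [43.3 15.9] 55.9 174Traceback (most recent call last):
  File "<stdin>", line 6, in <module>
    return _wrapfunc(a, 'round', decimals=decimals, out=out)
    return _wrapit(obj, method, *args, **kwds)
    conv = _array_converter(obj)
ValueError: setting an array element with a sequence. The requested array has an inhomogeneous shape after 1 dimensions. The detected shape was (2,) + inhomogeneous part.
```

Call:
{"method": "carry_out", "body": {
  "targets": [
    [0,0,0,0,0,0.92,0],
    [0,0,0,0,0,0.92,0],
    [0,0,0,0,0,0.92,0],
    [30.4,-19.7,0,0,0,0,0],
    [30.4,-19.7,0,0,0,0,0]
  ]
}}

```text
clock: 6.22
position: [0.5487, 0.2815, 0.3458]
tool_rot: [-3.14, 0.001, 2.531]
force: [-0.5, 1.0, 0.6]
grip_width: 0.0852
```

Call:
{"method": "carry_out", "body": {
  "targets": [
    [30.4,-19.7,15,0,0,0,0],
    [30.4,-19.7,15,0,0,0,0],
    [0,0,20,0,0,0,0],
    [0,0,20,0,0,0,0],
    [0,0,0,0,0,0,0]
  ]
}}

```text
clock: 6.63
position: [0.4749, 0.2843, 0.2747]
tool_rot: [-3.138, -0.001, 2.534]
force: [-0.8, -0.4, -0.4]
grip_width: 0.0853
```

Call:
{"method": "carry_out", "body": {
  "targets": [
    [0,0,0,0,0,0,0],
    [0,0,0,0,0,0,0]
  ]
}}

```text
clock: 6.8
position: [0.4773, 0.2846, 0.2783]
tool_rot: [3.141, 0.001, 2.532]
force: [0.2, 0.3, 0.2]
grip_width: 0.0857
```

```bash
python3 go.py .4757 .2908 .111 145.5
```

```text
t 6.8 pos [0.4773 0.2846 0.2783] rpy [1.7996e+02 3.0000e-02 1.4509e+02] F [0.2 0.3 0.2] w 0.0857
turn units [ 0.01  0.01 -0.07] shift before turn [  4.9   4.  167.3] after turn [  4.8   4.2 167.3] q [-0.96  0.39  0.43  1.75 -0.18  1.05  0.49]
```

Call:
{"method": "carry_out", "body": {
  "targets": [
    [4.9,4,5,0,0,-0.07,0],
    [0,0,30,0,0,0,0],
    [0,0,35,0,0,0,0],
    [0,0,30,0,0,0,0],
    [0,0,25,0,0,0,0]
  ]
}}

```text
clock: 7.22
position: [0.4746, 0.2911, 0.1507]
tool_rot: [-3.142, -0.0, 2.541]
force: [0.2, 1.2, 0.6]
grip_width: 0.0852
```

Call:
{"method": "carry_out", "body": {
  "targets": [
    [0,0,20,0,0,0,0],
    [0,0,15,0,0,0,40],
    [0,0,7,0,0,0,60],
    [0,0,0,0,0,0,60],
    [0,0,0,0,0,0,60]
  ]
}}

```text
clock: 7.63
position: [0.4752, 0.2911, 0.1109]
tool_rot: [3.141, 0.0, 2.54]
force: [-0.0, 0.0, 0.5]
grip_width: 0.0653
```

```bash
python3 go.py .4757 .2908 .111 145.5
python3 - <<'E'
from workcell import bot
import cv2,numpy as np
f=bot.grab_frame("side");g=bot.grab_frame("top")
cv2.imwrite("pics/s4.png",np.hstack([cv2.resize(f["color"][130:250,160:280,::-1],(400,400)),cv2.resize(g["color"][220:340,140:260,::-1],(400,400))]))
E
```

```text
t 7.63 pos [0.4752 0.2911 0.1109] rpy [1.7997e+02 1.0000e-02 1.4555e+02] F [-0.   0.   0.5] w 0.0653
turn units [0.01 0.   0.01] shift before turn [-0.6  0.1 -0.1] after turn [-0.6  0.1 -0.1] q [-0.89  0.6   0.33  1.9  -0.29  0.69  0.58]
```

View pics/s4.png

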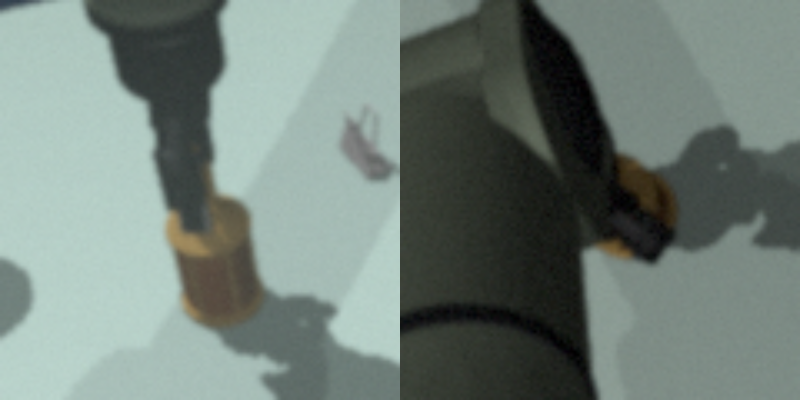

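The fingers straddle the handle just above the roof. Close and lift a little.

Call:
{"method": "carry_out", "body": {
  "targets": [
    [0,0,0,0,0,0,100],
    [0,0,0,0,0,0,130],
    [0,0,0,0,0,0,180],
    [0,0,0,0,0,0,255],
    [0,0,0,0,0,0,255]
  ],
  "force": 60
}}

```text
clock: 8.15
position: [0.4757, 0.2917, 0.1113]
tool_rot: [3.139, 0.001, 2.54]
force: [1.9, 3.0, 6.9]
grip_width: 0.0398
```

Call:
{"method": "carry_out", "body": {
  "targets": [
    [0,0,0,0,0,0,255],
    [0,0,-10,0,0,0,255],
    [0,0,-20,0,0,0,255],
    [0,0,-30,0,0,0,255],
    [0,0,-30,0,0,0,255]
  ]
}}

```text
clock: 8.57
position: [0.4742, 0.2901, 0.2015]
tool_rot: [-3.14, -0.0, 2.54]
force: [-0.1, 0.5, -2.9]
grip_width: 0.0396
```

Run:
```python
import numpy as np
from go import go
a=np.radians(161.8);go([.625+.18*np.cos(a),.002+.18*np.sin(a),.201],161.8)
```

```text
t 8.57 pos [0.4742 0.2901 0.2015] rpy [-1.7988e+02 -2.0000e-02  1.4552e+02] F [-0.1  0.5 -2.9] w 0.0396
turn units [-0.02 -0.01 -2.71] shift before turn [-114.6 -202.5    0.9] after turn [ -53.3 -226.5    0.5] q [-0.94  0.48  0.39  1.83 -0.23  0.88  0.53]
```

Call:
{"method": "carry_out", "body": {
  "targets": [
    [0,0,0,0,0,-0.6,255],
    [0,0,0,0,0,-0.8,255],
    [0,0,0,0,0,-0.8,255],
    [0,0,0,0,0,-0.51,255],
    [-4,-15,0,0,0,0,255]
  ]
}}

```text
clock: 8.98
position: [0.4734, 0.2772, 0.2008]
tool_rot: [3.141, -0.0, 2.83]
force: [0.9, 0.1, -1.8]
grip_width: 0.0397
```

Call:
{"method": "carry_out", "body": {
  "targets": [
    [-7,-28,0,0,0,0,255],
    [-7,-30,0,0,0,0,255],
    [-7,-30,0,0,0,0,255],
    [-7,-30,0,0,0,0,255],
    [-7,-30,0,0,0,0,255]
  ]
}}

```text
clock: 9.4
position: [0.4601, 0.1218, 0.2008]
tool_rot: [-3.141, -0.0, 2.823]
force: [1.3, 0.1, -2.1]
grip_width: 0.0396
```

Call:
{"method": "carry_out", "body": {
  "targets": [
    [-7,-30,0,0,0,0,255],
    [-4,-20,0,0,0,0,255],
    [-2,-10,0,0,0,0,255],
    [0,0,0,0,0,0,255],
    [0,0,0,0,0,0,255]
  ]
}}

```text
clock: 9.82
position: [0.4545, 0.0629, 0.2006]
tool_rot: [3.141, 0.0, 2.823]
force: [-0.2, 0.6, -3.2]
grip_width: 0.0395
```

Run:
```python
import numpy as np
from go import go
a=np.radians(161.8);go([.625+.18*np.cos(a),.002+.18*np.sin(a),.201],161.8)
from workcell import bot
import cv2
f=bot.grab_frame("side");np.savez("side5",**f);g=bot.grab_frame("top");np.savez("top5",**g)
cv2.imwrite("pics/s5.png",np.clip(1.5*np.hstack([cv2.resize(f["color"][130:290,230:390,::-1],(400,400)),cv2.resize(g["color"][180:300,270:390,::-1],(400,400))]),0,255))
```

```text
t 9.82 pos [0.4545 0.0629 0.2006] rpy [179.98   0.   161.75] F [-0.2  0.6 -3.2] w 0.0395
turn units [ 0.    0.   -0.01] shift before turn [-0.9 -4.6 -0.4] after turn [-0.9 -4.6 -0.4] q [-0.57  0.32  0.37  2.07 -0.16  0.78  1.16][ WARN:0@3.082] global loadsave.cpp:1063 imwrite_ Unsupported depth image for selected encoder is fallbacked to CV_8U.
```

View pics/s5.png

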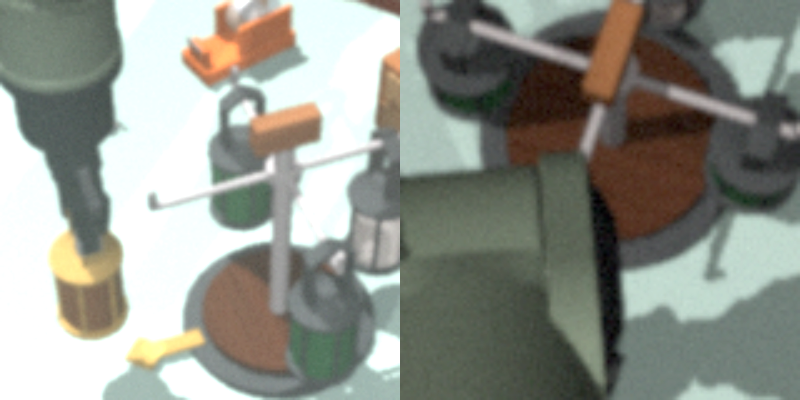

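Call:
{"method": "carry_out", "body": {
  "targets": [
    [-0.9,-4.6,0,0,0,0,255],
    [-12,0,0,0,0,0,255],
    [-12,0,0,0,0,0,255],
    [0,0,0,0,0,0,255],
    [0,0,0,0,0,0,255]
  ]
}}

```text
clock: 10.33
position: [0.4768, 0.0507, 0.2]
tool_rot: [-3.141, -0.0, 2.824]
force: [-0.8, -0.7, -2.7]
grip_width: 0.0394
```

Call:
{"method": "carry_out", "body": {
  "targets": [
    [-10,0,0,0,0,0,255],
    [-12,0,0,0,0,0,255],
    [-12,0,0,0,0,0,255],
    [-12,0,0,0,0,0,255],
    [-8,0,0,0,0,0,255]
  ]
}}

```text
clock: 10.75
position: [0.529, 0.0336, 0.2003]
tool_rot: [-3.142, 0.0, 2.824]
force: [0.7, 0.0, -1.7]
grip_width: 0.0396
```

Call:
{"method": "carry_out", "body": {
  "targets": [
    [0,0,0,0,0,0,255],
    [0,0,0,0,0,0,255],
    [0,0,0,0,0,0,255]
  ]
}}

```text
clock: 11.0
position: [0.5275, 0.0339, 0.2002]
tool_rot: [-3.141, -0.001, 2.824]
force: [-0.2, -0.1, -1.6]
grip_width: 0.0398
```

Run:
```python
import numpy as np
from go import go
a=np.radians(161.8);go([.625+.1*np.cos(a),.002+.1*np.sin(a),.173],161.8)
from workcell import bot
from chk import arm
import cv2
f=bot.grab_frame("side");np.savez("side6",**f);arm("side",f)
cv2.imwrite("pics/s6.png",np.clip(1.5*cv2.resize(f["color"][140:260,250:390,::-1],(700,600),interpolation=cv2.INTER_CUBIC),0,255).astype(np.uint8))
```

```text
t 11.0 pos [0.5275 0.0339 0.2002] rpy [-1.7999e+02 -4.0000e-02  1.6182e+02] F [-0.2 -0.1 -1.6] w 0.0398
turn units [-0.   -0.01  0.  ] shift before turn [-2.6  0.1 27.2] after turn [-2.6  0.1 27.2] q [-0.45  0.43  0.37  1.9  -0.2   0.85  1.27]
side arm pts 82 rel bearing deg (slope) -7.6 mean bearing -3.41 offset 0.0062 rmax 0.122
```

View pics/s6.png

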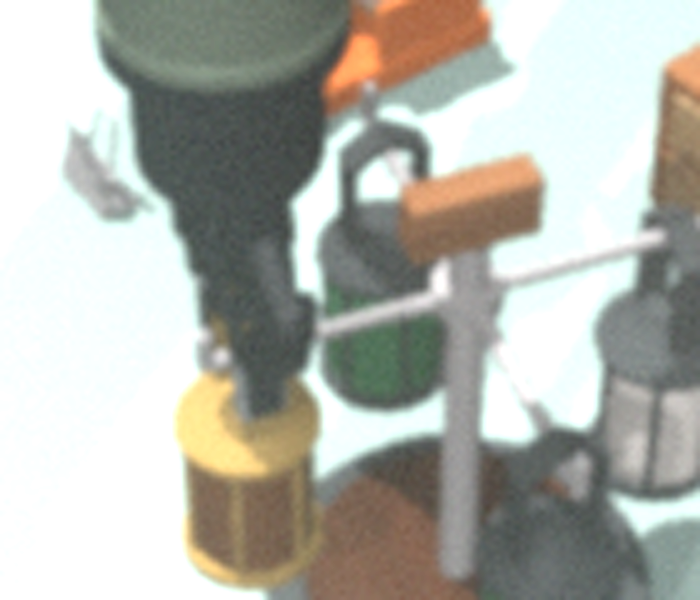

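The hook tip shows beyond the handle at crop (215,350) and the arm runs through the opening with no contact force. Now lower slowly.

Call:
{"method": "carry_out", "body": {
  "targets": [
    [-2,0,6,0,0,0,255],
    [0,0,6,0,0,0,255],
    [0,0,6,0,0,0,255],
    [0,0,4,0,0,0,255],
    [0,0,2,0,0,0,255]
  ]
}}

```text
clock: 11.47
position: [0.5297, 0.0331, 0.1756]
tool_rot: [-3.141, -0.001, 2.824]
force: [-5.1, 2.4, 20.1]
grip_width: 0.0397
```

Call:
{"method": "carry_out", "body": {
  "targets": [
    [0,0,1,0,0,0,255],
    [0,0,1,0,0,0,255],
    [0,0,0,0,0,0,255],
    [0,0,0,0,0,0,255]
  ]
}}

```text
clock: 11.8
position: [0.5305, 0.0335, 0.1751]
tool_rot: [3.14, 0.001, 2.824]
force: [-3.2, 3.5, 14.5]
grip_width: 0.0396
```

Call:
{"method": "carry_out", "body": {
  "targets": [
    [0,1.5,-0.5,0,0,0,255],
    [0,0,0,0,0,0,255],
    [0,0,0,0,0,0,255]
  ]
}}

```text
clock: 12.05
position: [0.5305, 0.0346, 0.1747]
tool_rot: [3.142, 0.0, 2.824]
force: [-0.0, 1.6, 0.5]
grip_width: 0.0401
```

Run:
```python
import numpy as np
from go import go
a=np.radians(161.8);go([.625+.1*np.cos(a),.002+.1*np.sin(a),.173],161.8)
from workcell import bot
from chk import arm
f=bot.grab_frame("side");np.savez("side7",**f);W=cloud=None
from h import *
W=cloud(f);g=load("side3");V=cloud(g)
a=np.radians(161.8)
for n,w in(("before",V),("now",W)):
    d=w[...,:2]-[.625,.002];r=d@[np.cos(a),np.sin(a)];q=d@[-np.sin(a),np.cos(a)]
    k=(w[...,2]>.2)&(w[...,2]<.222)&(r>.03)&(r<.075)&(abs(q)<.02);print(n,k.sum(),np.degrees(np.median(q[k]/r[k])),np.median(w[k][:,2]))
    b=np.radians(161.8+180);r=d@[np.cos(b),np.sin(b)];q=d@[-np.sin(b),np.cos(b)]
    k=(w[...,2]>.203)&(w[...,2]<.222)&(r>.04)&(r<.12)&(abs(q)<.02);print(n,k.sum(),np.polyfit(r[k],q[k],1))
    k=(w[...,2]>.268)&(w[...,2]<.285)&(np.hypot(*np.moveaxis(d,-1,0))<.045)
    c=max(cv2.findContours(k.astype(np.uint8),cv2.RETR_EXTERNAL,cv2.CHAIN_APPROX_NONE)[0],key=cv2.contourArea)[:,0]
    print(cv2.minAreaRect((np.array([ray(f,x,y,.275)[:2] for x,y in c])*1000).astype(np.float32)))
```

```text
t 12.05 pos [0.5305 0.0346 0.1747] rpy [180.     0.   161.82] F [-0.   1.6  0.5] w 0.0401
turn units [0. 0. 0.] shift before turn [ 0.  -1.4  1.7] after turn [ 0.  -1.4  1.7] q [-0.44  0.47  0.35  1.92 -0.22  0.79  1.29]
before 78 -0.8909895968746565 0.21267543626446989
before 212 [-0.08599034  0.00604255]
((624.5067749023438, 0.6824913024902344), (25.179668426513672, 61.15066146850586), 71.70325469970703)
now 66 -0.7497373217446274 0.21247350916421964
now 211 [-0.08994549  0.00626895]
((624.4158935546875, 0.4077033996582031), (25.758472442626953, 61.15066146850586), 71.70325469970703)
```

The carousel hasn't moved and the load is nearly off. Release gently and let it settle.

Call:
{"method": "carry_out", "body": {
  "targets": [
    [0,0,0.5,0,0,0,255],
    [0,0,0,0,0,0,115],
    [0,0,0,0,0,0,100],
    [0,0,0,0,0,0,80],
    [0,0,0,0,0,0,60]
  ],
  "force": 20
}}

```text
clock: 12.52
position: [0.5304, 0.0344, 0.1742]
tool_rot: [-3.141, -0.0, 2.824]
force: [0.2, 0.8, 0.6]
grip_width: 0.0655
```

Call:
{"method": "carry_out", "body": {
  "targets": [
    [0,0,0,0,0,0,30],
    [0,0,0,0,0,0,0],
    [0,0,0,0,0,0,0],
    [0,0,0,0,0,0,0],
    [0,0,0,0,0,0,0]
  ]
}}

```text
clock: 12.93
position: [0.5304, 0.0345, 0.1743]
tool_rot: [-3.142, -0.0, 2.824]
force: [0.4, -0.2, -0.2]
grip_width: 0.0855
```

Run:
```python
from go import go
go([.5305,.0346,.3],161.8)
from workcell import bot
import cv2,numpy as np
f=bot.grab_frame("side")
cv2.imwrite("pics/s8.png",np.clip(1.5*cv2.resize(f["color"][140:260,250:390,::-1],(700,600),interpolation=cv2.INTER_CUBIC),0,255).astype(np.uint8))
```

```text
t 12.93 pos [0.5304 0.0345 0.1743] rpy [-180.     -0.    161.81] F [ 0.4 -0.2 -0.2] w 0.0855
turn units [-0. -0.  0.] shift before turn [-0.000e+00  1.000e-01 -1.257e+02] after turn [-0.000e+00  1.000e-01 -1.257e+02] q [-0.44  0.47  0.35  1.92 -0.22  0.79  1.29]
```

View pics/s8.png

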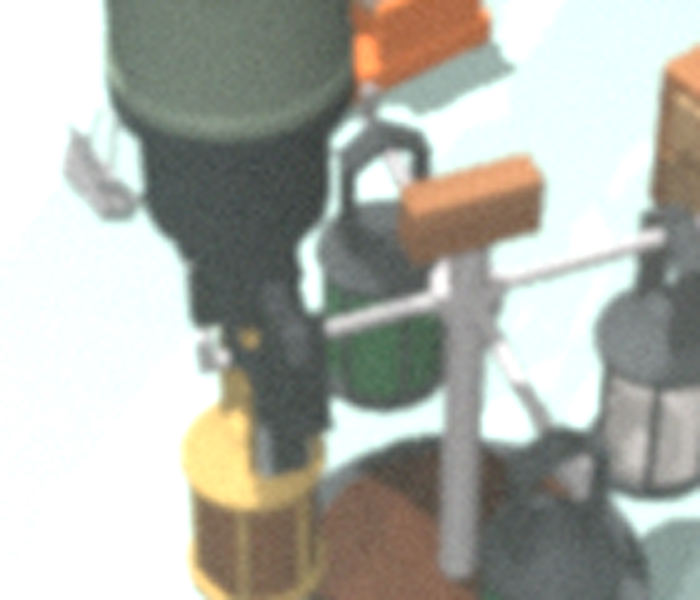

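It is hanging with the fingers clear of it. Raise slowly straight up, then away.

Call:
{"method": "carry_out", "body": {
  "targets": [
    [0,0,-8,0,0,0,0],
    [0,0,-15,0,0,0,0],
    [0,0,-20,0,0,0,0],
    [0,0,-30,0,0,0,0],
    [0,0,-35,0,0,0,0]
  ]
}}

```text
clock: 13.4
position: [0.5297, 0.0342, 0.2832]
tool_rot: [-3.14, -0.002, 2.824]
force: [-0.1, 0.2, 0.0]
grip_width: 0.0856
```

Call:
{"method": "carry_out", "body": {
  "targets": [
    [0,0,-35,0,0,0,0],
    [0,30,-20,0,0,0,0],
    [0,38,0,0,0,0,0],
    [0,38,0,0,0,0,0],
    [0,38,0,0,0,0,0]
  ]
}}

```text
clock: 13.82
position: [0.5756, 0.1729, 0.3386]
tool_rot: [3.14, 0.001, 2.824]
force: [0.5, -0.7, 0.2]
grip_width: 0.0855
```

Call:
{"method": "carry_out", "body": {
  "targets": [
    [0,38,0,0,0,0,0],
    [0,38,0,0,0,0,0],
    [0,38,0,0,0,0,0],
    [0,20,0,0,0,0,0],
    [0,0,0,0,0,0,0]
  ]
}}

```text
clock: 14.23
position: [0.6168, 0.3037, 0.3364]
tool_rot: [3.142, -0.001, 2.829]
force: [-0.5, -1.2, -1.1]
grip_width: 0.0852
```

Call:
{"method": "carry_out", "body": {
  "targets": [
    [0,0,0,0,0,0,0],
    [0,0,0,0,0,0,0],
    [0,0,0,0,0,0,0],
    [0,0,0,0,0,0,0],
    [0,0,0,0,0,0,0]
  ]
}}

```text
clock: 14.65
position: [0.6173, 0.2979, 0.3378]
tool_rot: [3.141, 0.0, 2.823]
force: [-0.5, -1.3, -0.2]
grip_width: 0.0855
```

```bash
python3 chk.py 9
python3 - <<'E'
from h import *
import cv2
from workcell import bot
for n in("top","side"):
    f=load(n+"9");W=cloud(f);h=cv2.cvtColor(f["color"],cv2.COLOR_RGB2HSV)
    d=np.hypot(W[...,0]-.53,W[...,1]-.033)
    for lo,hi in((.06,.13),(.13,.17),(.175,.225)):
        k=(W[...,2]>lo)&(W[...,2]<hi)&(d<.04);P=W[k];print(n,lo,k.sum(),P.mean(0).round(4),P.min(0).round(3),P.max(0).round(3))
    if n=="top":
        for m in(f,load("top0")):
            b=cv2.inRange(cv2.cvtColor(m["color"],cv2.COLOR_RGB2HSV),(105,120,40),(125,255,255));b[:, :440]=0;b[:220]=0;M=cv2.moments(b,True);print("blue",M["m10"]/M["m00"],M["m01"]/M["m00"])
    W0=cloud(load(n+"3"))
t=cv2.imread("pics/top9.png");s=cv2.imread("pics/side9.png")
im=np.hstack([cv2.resize(t[140:300,270:410],(400,457)),cv2.resize(s[140:300,265:405],(400,457))]);cv2.imwrite("pics/c9.png",np.clip(im*1.5,0,255).astype(np.uint8))
E
python3 go.py .5 .2 .3
```

```text
side arm pts 220 rel bearing deg (slope) 6.34 mean bearing 1.94 offset -0.0068 rmax 0.122
top arm pts 263 rel bearing deg (slope) 1.88 mean bearing 0.78 offset -0.0017 rmax 0.123
top arrow 113 c [0.4939 0.0462] bearing 161.38 pca 75.36
top 0.06 106 [0.5066 0.0379 0.0757] [0.498 0.006 0.062] [0.526 0.067 0.112]
top 0.13 499 [0.524  0.0337 0.1515] [0.498 0.002 0.139] [0.561 0.066 0.169]
top 0.175 263 [0.5333 0.0303 0.2124] [0.508 0.01  0.177] [0.569 0.054 0.224]
blue 481.55622732769046 283.6614268440145
blue 481.62266500622667 283.5815691158157
side 0.06 504 [0.52   0.02   0.0942] [0.5   0.004 0.063] [0.563 0.064 0.13 ]
side 0.13 517 [0.5248 0.0274 0.1521] [0.499 0.002 0.13 ] [0.565 0.067 0.17 ]
side 0.175 286 [0.5314 0.0275 0.2067] [0.509 0.011 0.175] [0.567 0.057 0.223]
t 14.75 pos [0.6172 0.2982 0.3376] rpy [1.7999e+02 1.0000e-02 1.6178e+02] F [-0.2 -0.7 -0.5] w 0.0852
turn units [0. 0. 0.] shift before turn [  80.7 -129.9   37.6] after turn [  80.7 -129.9   37.6] q [-0.74  0.57  0.34  1.29 -0.19  1.31  0.86]
```

View pics/c9.png

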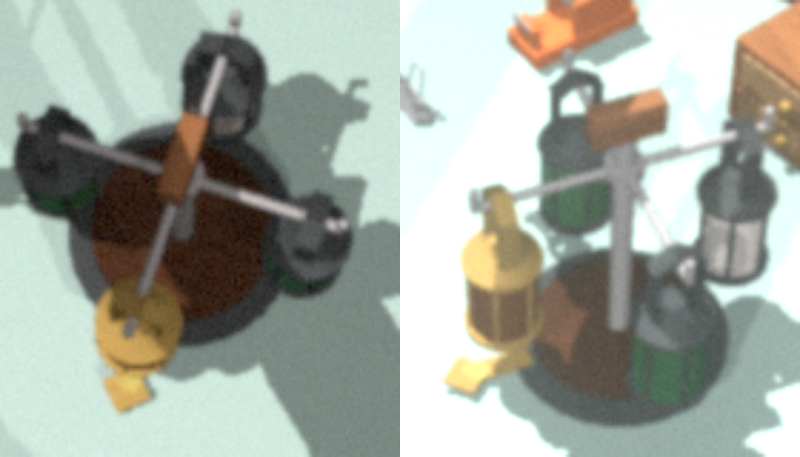

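The lantern hangs over the arrow. Wait a few seconds, then check that it is still.

Call:
{"method": "carry_out", "body": {
  "targets": [
    [0,0,0,0,0,0,0],
    [0,0,0,0,0,0,0],
    [0,0,0,0,0,0,0],
    [0,0,0,0,0,0,0],
    [0,0,0,0,0,0,0]
  ]
}}

```text
clock: 15.17
position: [0.6172, 0.2986, 0.3373]
tool_rot: [-3.142, -0.0, 2.824]
force: [0.3, -0.9, -0.5]
grip_width: 0.085
```

Call:
{"method": "carry_out", "body": {
  "targets": [
    [0,0,0,0,0,0,0],
    [0,0,0,0,0,0,0],
    [0,0,0,0,0,0,0],
    [0,0,0,0,0,0,0],
    [0,0,0,0,0,0,0]
  ]
}}

```text
clock: 15.58
position: [0.6173, 0.2986, 0.3373]
tool_rot: [-3.142, 0.0, 2.824]
force: [-1.6, -0.6, 0.1]
grip_width: 0.0855
```

Call:
{"method": "carry_out", "body": {
  "targets": [
    [0,0,0,0,0,0,0],
    [0,0,0,0,0,0,0],
    [0,0,0,0,0,0,0],
    [0,0,0,0,0,0,0],
    [0,0,0,0,0,0,0]
  ]
}}

```text
clock: 16.0
position: [0.6173, 0.2986, 0.3373]
tool_rot: [-3.142, 0.0, 2.824]
force: [0.4, -0.1, 0.5]
grip_width: 0.0853
```

Run:
```python
from h import *
from workcell import bot
fs=[load("side3"),load("side9")]+[bot.grab_frame("side") for _ in range(6)]
for f in fs:
    W=cloud(f);d=np.hypot(W[...,0]-.53,W[...,1]-.033)
    o=[]
    for lo,hi in((.065,.13),(.135,.17)):
        k=(W[...,2]>lo)&(W[...,2]<hi)&(d<.045);v,u=np.nonzero(k);o+=[u.mean().round(2),v.mean().round(2)] if k.sum() else [0,0]
    e=np.hypot(W[...,0]-.625,W[...,1]-.002);k=(W[...,2]>.262)&(W[...,2]<.285)&(e<.045);P=W[k][:,:2]
    l,E=np.linalg.eigh(np.cov(P.T));print(o,"knob",(np.degrees(np.arctan2(E[1,1],E[0,1]))%180).round(2))
```

```text
[0, 0, 0, 0] knob 161.11
[np.float64(301.34), np.float64(250.88), np.float64(300.18), np.float64(230.92)] knob 161.32
[np.float64(301.32), np.float64(250.85), np.float64(300.25), np.float64(230.97)] knob 160.89
[np.float64(301.26), np.float64(250.93), np.float64(300.2), np.float64(230.93)] knob 161.12
[np.float64(301.38), np.float64(250.99), np.float64(300.24), np.float64(230.88)] knob 160.58
[np.float64(301.25), np.float64(250.82), np.float64(300.25), np.float64(230.89)] knob 161.32
[np.float64(301.23), np.float64(250.86), np.float64(300.18), np.float64(230.84)] knob 161.1
[np.float64(301.23), np.float64(250.77), np.float64(300.24), np.float64(230.9)] knob 161.64
```

Still, and the knob angle is unchanged. Hand in.

```bash
python3 -c "
from workcell import bot
print(bot.job_done())"
```

```text
the job is handed in; nothing more can be done
None
```

The amber lantern hangs on the empty hook, over the brass arrow. I handed the job in at about 16 s of the 64 s allowed. I pinched the knob and turned the carousel about 40° clockwise first. With it aligned, I threaded the lantern's handle over the hook, lowered it, let go and backed the arm away.

**Last checks:**
- **Still:** the lantern's image stayed within about 0.2 px from the first look after release to the last, about 1.5 s later, with the robot touching nothing.
- **Upright:** it looks upright in both views, centred at about (0.530, 0.034), which matches the hook position. I did not measure the tilt as an angle.
- **Alignment:** before hanging, the arm bore about 161.8° against the arrow's 161.4–162.1°. The knob angle then stayed at about 161° through to the end, within about 0.5° of noise.
- **Blue lantern:** it moved by less than 0.1 px in the image.

**Checks that disagreed:** after hanging, the automatic arm and arrow fits gave wrong values (for example, an arrow direction of 75°). The lantern's handle and body cover those parts from the cameras, so I relied on the knob angle and the pictures. On first contact the force rose to about 20 N, with the tool about 2 mm higher than expected. I moved 1.5 mm sideways to relieve it before letting go.

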